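Tighten the tortilla press's clamping screw with a hex key

ROBOT

A 6-joint arm with a two-finger parallel gripper is mounted at the origin on the work surface. World frame = base frame: x ahead of the robot, y to its left, z up, the work surface at z = 0. Lengths are in m, angles in rad, forces in N, time in s.
With the tool pointing down it reaches from about 0.2 to 0.875 m from the base axis. Payload 3.4 kg.
Tool frame: the origin (TCP) lies between the finger pads; the fingertips stand 25 mm ahead of it and the grasp point (between the pads) lies 6 mm ahead of it (r.nose_length is the z of the fingertips in the tool frame, in m); z points along the fingers, x is the direction in which the jaws open and shut, and the axes are right-handed (so a half turn about z gives the same grasp; the last joint's range is limited). The gripper opens to 94 mm and grips with 3 to 60 N. Pads are 16 mm wide; open, the fingers measure 119 mm over their backs; the gripper's body (75 mm by 177 mm) begins 78 mm behind the grasp point.
Start: joints at [-1.274, 0.276, 1.505, -0, 1.361, -0.121], TCP at [0.233, -0.526, 0.23] pointing down, gripper open.
Joint ranges: [-2.89, 2.89], [-0.75, 2.08], [0.22, 2.7], [-1.18, 4.32], [0.11, 2.71], [-2.7, 2.7]. Speed limits (rad/s): [2.57, 2.57, 3.14, 3.14, 3.14, 3.14].

INTERFACE

Orientations are given as a unit quaternion [w, x, y, z].
In Python, from plant import r, gripper_to, inverse_kinematics, vision, models, telemetry gives the robot as it stands. Calls block until the motion is done:
- r.move_to(position, orientation): joint-space move of the TCP to a pose.
- r.move_l(position, rot=None, vel=0.15, guard=None): straight line of the TCP; rot=None keeps the orientation; vel is the mean speed in m/s. With guard (N) it stops when the force on the tool has changed by that much, and returns True; else False.
- r.movej(angles): joint-space move.
- gripper_to(opening, f_grip=None): finger opening in m; f_grip is the grip in N (None keeps the last); returns when the fingers have stopped.
- r.hold(seconds).
- inverse_kinematics(position, orientation): joint angles nearest the present ones, or None.
- vision.snapshot(name): name is "side" or "top" or "wrist"; returns the picture (420x560x3 uint8, red, green, blue); there is no depth.
- vision.get_calibration(name): a dict with "fx", "fy", "cx", "cy" (pixels), "position" and "orientation" of the camera in the world. Camera axes: x right, y down, z forward; pixel columns grow to the right and rows downward; lengths in m; the calibration is good to about 2 mm. A picture is of the moment at which its call begins: read the wrist's pose just before it. get_calibration takes no time and is no camera call; for the wrist camera it gives the pose at the moment of the call.
A pose or a line that the arm cannot do raises r.PlanningError and nothing moves.
- r.sign_off(): hands the job in, once; it reports no verdict.
Trained networks look in the newest picture that a camera, given by its name, has taken for a name from the list of things; names that differ only in an ending like _2 or _b are one class to them, and where a whole thing is asked for, a point or a joint stands for the part that bears it (a point fixed in the world has none). Each returns a list of dicts, best first, with "score" (0 to 1); they miss things now and then, are a little off and sometimes report something else, mostly with a low value. They report only what shows in the picture. A call takes as long as a camera call.
- models.boxes_of(thing, camera): "at" ([x, y, z] in m, in world coordinates, good to about 4 mm: the middle of the surface that is visible of it).
- models.regions_of(thing, camera): "pixels" (420x560 bool, what is visible of it).
- models.mark_of(thing, camera): "at" ([x, y, z] in m, in world coordinates, good to about 4 mm: a listed point, or the origin of a listed thing).
Readings, each from a call of its own:
- telemetry.current_t(): time.
- telemetry.current_joints(): joint angles.
- telemetry.current_dq(): joint speeds.
- telemetry.current_joint_efforts(): joint torques, N m.
- telemetry.current_ee_pos(): TCP position.
- telemetry.current_tool_rot(): TCP orientation.
- telemetry.current_wrist_force(): force on the tool from outside, world axes, zero at the start.
- telemetry.current_torque(): the same for the moment, N m.
- telemetry.current_opening(): finger opening in m.
Only numpy, scipy, OpenCV 4.12 (cv2) and the standard library are available. Lean on these libraries where they do the work, as an engineer would, in place of code of your own. Each camera call takes 0.05 s, during which the arm holds its last target.

TASK

The tortilla press is loose on its shelf. Take the orange-headed hex key out of its wooden holder, feel for the recessed hex socket of the clamping screw inside the slot of the press's foot, and turn the screw clockwise until it is tight against its stop, a quarter turn at a time, letting go of the key after each quarter turn and taking hold of it afresh. Leave the key standing fully down in the screw and do not disturb the other kitchen things.

Things in the scene. Friction and masses are not known exactly. Their poses are not given: they have to be found in the camera images.
- key_head (a point): Centre of the key's head: an orange plastic block 28 x 28 mm (faces square to the point's x and y) and 42 mm tall, to be gripped across either pair of faces; z points up. It is 75 mm above the tip. Below it is a round collar 38 mm wide, 4 mm thick (50 to 54 mm above the tip). Key 96 mm tall, about 160 g, standing at the start in the holder with the collar resting on the holder's top.
- key_tip (a point): Centre of the key's lower end, 75 mm below key_head on the same axis; same axes as key_head. Upwards from it: a 4 mm cone (11 mm wide at the very tip, 17.6 mm at its top), then a steel hex shank 18 mm across flats (20.8 mm over corners) up to the collar, with a pair of flats square to x and the others every 60 degrees from it. At the start 8 mm above the work surface.
- holder: Fixed dark wood block 70 x 70 x 58 mm tall with a 25 mm upright round hole right through its middle; origin at the centre of its underside, z up.
- press: Fixed round aluminium tortilla press with a rectangular foot, 84 mm (x) by 104 mm (y) and 38 mm tall, with an open slot in its flat top. Origin on the work surface under the middle of the slot; z up, x from the foot towards the press's round plates, y along the slot. A small yellow line on the screw's face, 12 mm from the socket's centre, points along +y at screw value 0 and turns with the screw.
- slot_mouth (a point): Middle of the slot's mouth at the foot's top, 38 mm above press; axes as the press. Slot 30 mm wide (x), 48 mm long (y). 8 mm down, the screw's dark flat face fills its bottom; in that face is the hex socket, 19.2 mm across flats, 20 mm deep. It lies on the slot's centre line, anywhere up to 10 mm either way along y: feel for it; the key rides on the face and drops in at the socket.
- plates (a point): Centre of the top of the press's round plates, 48 mm above the work surface; plates 210 mm wide, 172 mm from the slot's middle along the press's x. Its lever and hinge stay below 75 mm.
- screw (a joint): Clamping screw's angle, rad, growing clockwise from above: 0 to 0.5 at start, 4.4 at its hard stop (tight). At value q the socket's flats are square to the press's x axis turned clockwise by q, and every 60 degrees from it. Turns stiffly (about 0.1 N m), stays where left, does not rise or sink. The key has about 7 degrees of play in it and, let go, stands in it leaning a few degrees at most.
- comal: Bystander: black steel griddle disc, 256 mm wide, 10 mm thick, on the grey gas burner at the far left; origin at the centre of its underside.
- basket: Bystander: lidded red plastic tortilla basket, 208 mm wide, 100 mm tall; origin at the centre of its underside.
- molcajete: Bystander: grey stone mortar bowl, 110 mm wide, 60 mm tall; origin at the centre of its underside.
- salsa: Bystander: amber glass jar, 60 mm wide, 110 mm tall; origin at the centre of its underside.
- salt: Bystander: white jar with blue cap, 48 mm wide, 90 mm tall; origin at the centre of its underside.
- spatula: Bystander: spatula lying flat on the work surface to the right; origin under its middle, x along it.

How it is judged:
On the way, in this order (a step that is already met when the one before it is completed fails the run):
1. the key is drawn out of its holder (height (world z) of key_tip above 0.062 m), for 0.1 s.
2. the key's hex is down in the screw's socket before it is turned (height (world z) of key_tip below 0.017 m and horizontal distance between key_tip and press below 0.016 m and angle between key_tip's own z axis and vertical below 0.2 rad and value of joint screw between -0.1 and 0.8 rad), for 0.1 s.
3. after the first quarter turn or so (screw between 0.9 and 2.3 rad) the key is let go, standing in the socket (height (world z) of key_tip below 0.017 m and horizontal distance between key_tip and press below 0.016 m and angle between key_tip's own z axis and vertical below 0.2 rad and value of joint screw between 0.9 and 2.3 rad and contact force between the fingers and key below 0.1 N), for 0.2 s.
4. after further turning (screw between 2.3 and 4.05 rad) the key is let go again, standing in the socket (height (world z) of key_tip below 0.017 m and horizontal distance between key_tip and press below 0.016 m and angle between key_tip's own z axis and vertical below 0.2 rad and value of joint screw between 2.3 and 4.05 rad and contact force between the fingers and key below 0.1 N), for 0.2 s.
At the end, for the whole second after the job is handed in: The screw is within 0.15 rad of its stop at 4.4 rad and the released key stands in its socket: tip lower than 17 mm above the work surface, within 16 mm of the slot's middle, leaning less than 0.2 rad (height (world z) of key_tip below 0.017 m and horizontal distance between key_tip and press below 0.016 m and angle between key_tip's own z axis and vertical below 0.2 rad and value of joint screw above 4.25 rad and contact force between the fingers and key below 0.1 N); the robot touches nothing.
It fails at once if a bystander (comal, basket, molcajete, salsa, salt, spatula) is moved by more than 25 mm (distance of any of comal, basket, molcajete, salsa, salt, spatula from where it was at the start of the episode above 0.025 m).
It also fails if it takes over 72 s, if anything falls off the work surface, if the arm or the gripper's body presses on something with over 40 N, if the wrist force passes 120 N, or if a joint passes its speed limit or range.

## Working session

There is one attempt and no reset: what is moved stays moved. The work goes in short steps, each a Python script; the robot and the scene stay as the last script left them, time stands still between calls to the robot, and variables do not carry over. Pictures are saved under pics/ and viewed, and the job is handed in when it is done.

```bash
ls; mkdir -p pics; python3 - <<'E'
from plant import r, gripper_to, inverse_kinematics, vision, models, telemetry
import cv2, numpy as np
for c in ["top","side","wrist"]:
    im=vision.snapshot(c); cv2.imwrite(f"pics/a_{c}.png",im[:,:,::-1])
    cal=vision.get_calibration(c); print(c,cal)
    for t in ["key_head","key_tip","holder","press","slot_mouth","plates"]:
        m=models.mark_of(t,c)
        print(t,[(np.round(d["at"],4).tolist(),round(d["score"],2)) for d in m[:2]])
print(telemetry.current_t(), r.nose_length, telemetry.current_tool_rot())
E
```

```text
pics
top {'fx': 482.35757165782616, 'fy': 482.35757165782616, 'cx': 274.28319755145895, 'cy': 209.27280522450522, 'position': array([0.4367779 , 0.01018511, 1.37576716]), 'orientation': array([-0.0240941 ,  0.71147551, -0.70144561,  0.03458508])}
key_head [([0.483, -0.1485, 0.0824], 0.46)]
key_tip []
holder []
press [([0.482, 0.1312, -0.002], 0.86), ([0.6982, -0.1738, -0.0019], 0.18)]
slot_mouth [([0.4817, 0.1316, -0.0039], 0.74), ([0.4873, 0.1306, 0.035], 0.72)]
plates [([0.6558, 0.1629, 0.0472], 0.85)]
side {'fx': 388.97646636947644, 'fy': 388.97646636947644, 'cx': 274.7568892979815, 'cy': 209.7826974825415, 'position': array([0.48580485, 1.17889289, 0.84159439]), 'orientation': array([ 0.01263807, -0.01514424,  0.87810753, -0.47805658])}
key_head [([0.4845, -0.1428, 0.0822], 0.51)]
key_tip [([0.4862, -0.1445, 0.011], 0.55)]
holder [([0.4817, -0.1501, -0.0047], 0.83)]
press [([0.4838, 0.1378, 0.0022], 0.74)]
slot_mouth [([0.4873, 0.1393, 0.0378], 0.57)]
plates [([0.6564, 0.1626, 0.0499], 0.63)]
wrist {'fx': 350.6296539587663, 'fy': 350.6296539587663, 'cx': 272.8159723198459, 'cy': 216.15894114867314, 'position': array([ 0.29520626, -0.49691484,  0.38638053]), 'orientation': array([ 0.10071359,  0.83253278, -0.540887  , -0.06470847])}
key_head []
key_tip []
holder []
press []
slot_mouth []
plates []
1.05 0.025 [ 2.73878139e-05  8.38378497e-01 -5.45088519e-01  3.88800192e-05]
```

View pics/a_top.png

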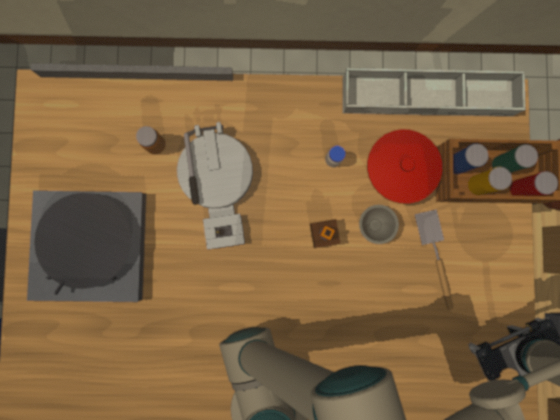

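View pics/a_side.png

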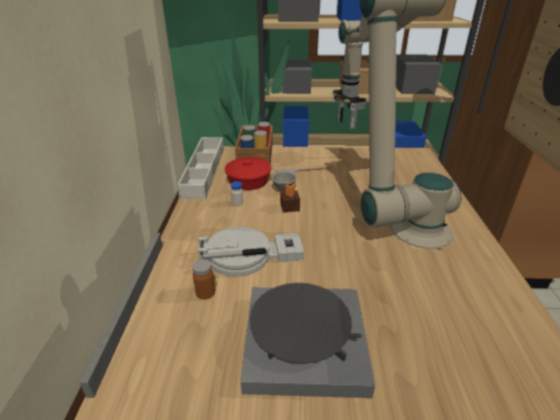

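```bash
cat > h.py <<'E'
from plant import r, gripper_to, inverse_kinematics, vision, models, telemetry
import cv2, numpy as np
from scipy.spatial.transform import Rotation as R
T=telemetry
def q(psi,tilt=None):
    m=R.from_euler('z',psi)*R.from_euler('x',np.pi)
    x=m.as_quat(); return np.array([x[3],x[0],x[1],x[2]])
def rot(qq): return R.from_quat([qq[1],qq[2],qq[3],qq[0]])
def yaw():
    x=rot(T.current_tool_rot()).apply([1,0,0]); return np.arctan2(x[1],x[0])
def pix2plane(cal,uv,z):
    d=np.array([(uv[0]-cal['cx'])/cal['fx'],(uv[1]-cal['cy'])/cal['fy'],1.])
    d=rot(cal['orientation']).apply(d); p=cal['position']; return p+d*(z-p[2])/d[2]
def proj(cal,P):
    c=rot(cal['orientation']).inv().apply(np.array(P)-cal['position'])
    return c[...,:2]/c[...,2:]*[cal['fx'],cal['fy']]+[cal['cx'],cal['cy']]
def save(n,c):
    cal=vision.get_calibration(c); im=vision.snapshot(c); cv2.imwrite(f"pics/{n}.png",im[:,:,::-1]); return im,cal
E
python3 - <<'E'
from h import *
p=T.current_ee_pos(); cal=vision.get_calibration("wrist")
Rt=rot(T.current_tool_rot())
print("cam in tool",Rt.inv().apply(cal['position']-p), (Rt.inv()*rot(cal['orientation'])).as_matrix().round(3))
print(yaw())
for psi in np.arange(-3.1,3.2,0.4):
    a=inverse_kinematics([0.483,-0.146,0.3],q(psi)); b=inverse_kinematics([0.483,0.135,0.3],q(psi))
    print(round(psi,2),None if a is None else np.round(a,2),None if b is None else np.round(b,2))
E
```

```text
cam in tool [-0.00107365 -0.06818798 -0.15586253] [[ 1.     0.001  0.001]
 [-0.001  0.971  0.238]
 [-0.001 -0.238  0.971]]
-1.1529893895380032
-3.1 [-0.43  0.14  1.52  0.    1.49  2.67] None
-2.7 [-0.43  0.14  1.52  0.    1.49  2.27] None
-2.3 [-0.43  0.14  1.52  0.    1.49  1.87] [0.13 0.13 1.52 0.   1.49 2.43]
-1.9 [-0.43  0.14  1.52 -0.    1.49  1.47] [0.13 0.13 1.52 0.   1.49 2.03]
-1.5 [-0.43  0.14  1.52 -0.    1.49  1.07] [0.13 0.13 1.52 0.   1.49 1.63]
-1.1 [-0.43  0.14  1.52 -0.    1.49  0.67] [ 0.13  0.13  1.52 -0.    1.49  1.23]
-0.7 [-0.43  0.14  1.52 -0.    1.49  0.27] [ 0.13  0.13  1.52 -0.    1.49  0.83]
-0.3 [-0.43  0.14  1.52 -0.    1.49 -0.13] [ 0.13  0.13  1.52 -0.    1.49  0.43]
0.1 [-0.43  0.14  1.52 -0.    1.49 -0.53] [ 0.13  0.13  1.52 -0.    1.49  0.03]
0.5 [-0.43  0.14  1.52 -0.    1.49 -0.93] [ 0.13  0.13  1.52 -0.    1.49 -0.37]
0.9 [-0.43  0.14  1.52 -0.    1.49 -1.33] [ 0.13  0.13  1.52 -0.    1.49 -0.77]
1.3 [-0.43  0.14  1.52  0.    1.49 -1.73] [ 0.13  0.13  1.52 -0.    1.49 -1.17]
1.7 [-0.43  0.14  1.52  0.    1.49 -2.13] [ 0.13  0.13  1.52 -0.    1.49 -1.57]
2.1 [-0.43  0.14  1.52  0.    1.49 -2.53] [ 0.13  0.13  1.52  0.    1.49 -1.97]
2.5 None [ 0.13  0.13  1.52  0.    1.49 -2.37]
2.9 None None
```

```bash
python3 - <<'E'
from h import *
r.move_to([0.484,0.135,0.22],q(0.0))
im,cal=save("w_press","wrist")
np.save("cal_press",cal,allow_pickle=True)
for t in ["press","slot_mouth","plates","screw"]:
    print(t,[(np.round(d["at"],4).tolist(),round(d["score"],2)) for d in models.mark_of(t,"wrist")[:2]])
print(proj(cal,[[0.484,0.135,0.038]]),T.current_t())
r.move_to([0.483,-0.146,0.25],q(0.0))
im,cal=save("w_key","wrist")
np.save("cal_key",cal,allow_pickle=True)
for t in ["key_head","key_tip","holder"]:
    print(t,[(np.round(d["at"],4).tolist(),round(d["score"],2)) for d in models.mark_of(t,"wrist")[:2]])
print(proj(cal,[[0.483,-0.146,0.104]]),T.current_t())
E
```

```text
press [([0.4872, 0.1327, 0.0003], 0.56)]
slot_mouth []
plates [([0.6517, 0.1646, 0.0511], 0.6)]Traceback (most recent call last):
  File "<stdin>", line 6, in <module>
ValueError: it knows: basket, comal, holder, key_head, key_tip, molcajete, plates, press, salsa, salt, slot_mouth, spatula
```

```bash
python3 - <<'E'
import cv2
a=cv2.imread("pics/w_press.png");b=cv2.imread("pics/w_key.png")
cv2.imwrite("pics/w_both.png",cv2.resize(cv2.hconcat([a,b]),(800,300)))
E
```

```text
[ WARN:0@0.024] global loadsave.cpp:275 findDecoder imread_('pics/w_key.png'): can't open/read file: check file path/integrity
Traceback (most recent call last):
cv2.error: OpenCV(4.12.0) /io/opencv/modules/core/src/matrix_operations.cpp:64: error: (-215:Assertion failed) src[i].dims <= 2 && src[i].rows == src[0].rows && src[i].type() == src[0].type() in function 'hconcat'
```

View pics/w_press.png

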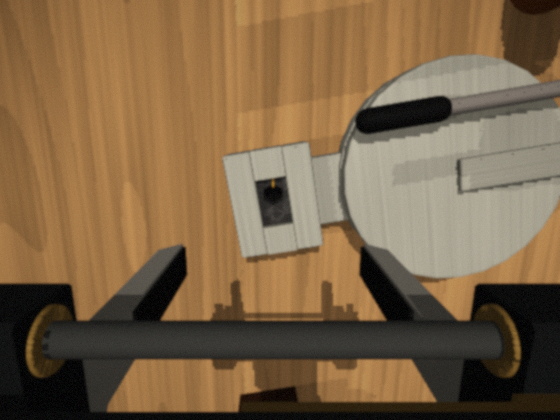

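```bash
python3 - <<'E'
from h import *
a=cv2.imread("pics/w_press.png")[130:270,205:365]
cv2.imwrite("pics/w_press_z.png",cv2.resize(a,None,fx=4.2,fy=4.2,interpolation=cv2.INTER_CUBIC))
cal=vision.get_calibration("wrist")
im=a[:,:,::-1].astype(int)
m=(im[:,:,0]>im[:,:,2]+60)&(im[:,:,0]<255)
ys,xs=np.nonzero(m); k=(ys>40)&(ys<70)&(xs>55)&(xs<80); print(list(zip(xs[k]+205,ys[k]+130)))
E
```

```text
[(np.int64(272), np.int64(180)), (np.int64(273), np.int64(180)), (np.int64(272), np.int64(181)), (np.int64(273), np.int64(181)), (np.int64(272), np.int64(182)), (np.int64(273), np.int64(182)), (np.int64(274), np.int64(182)), (np.int64(271), np.int64(183)), (np.int64(272), np.int64(183)), (np.int64(273), np.int64(183)), (np.int64(274), np.int64(183)), (np.int64(271), np.int64(184)), (np.int64(272), np.int64(184)), (np.int64(273), np.int64(184)), (np.int64(274), np.int64(184)), (np.int64(272), np.int64(185)), (np.int64(273), np.int64(185)), (np.int64(274), np.int64(185)), (np.int64(272), np.int64(186)), (np.int64(273), np.int64(186)), (np.int64(274), np.int64(186)), (np.int64(273), np.int64(187))]
```

View pics/w_press_z.png

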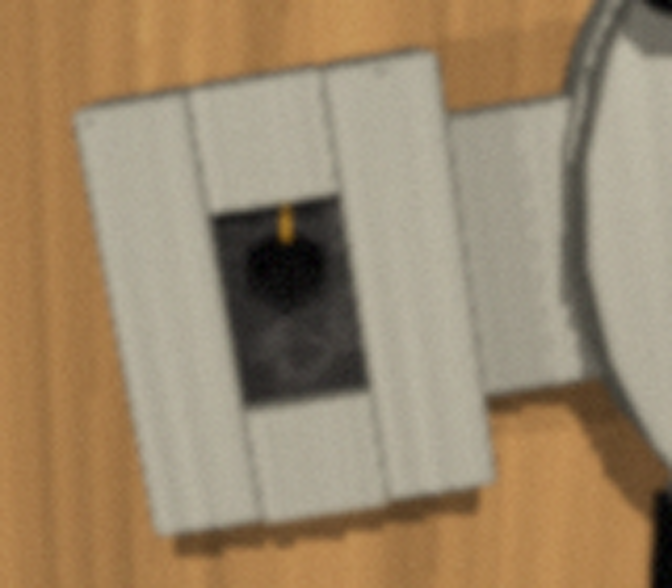

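```bash
python3 - <<'E'
from h import *
cal=vision.get_calibration("wrist"); np.save("cal_press",cal,allow_pickle=True)
f=lambda x,y,z: pix2plane(cal,(x/4.2-.4+205,y/4.2-.4+130),z)
c=[f(*p,0.038) for p in [(212,213),(338,196),(368,388),(245,405)]]
print(np.round(c,4), 'mid',np.mean(c,0))
fo=[f(*p,0.038) for p in [(75,108),(435,50),(494,484),(157,534)]]
print(np.round(fo,4), 'footmid',np.mean(fo,0))
for a,b in [(0,1),(3,2),(1,2),(0,3)]:
    for s in (c,fo):
        d=s[b]-s[a]; print(np.hypot(*d[:2]),np.degrees(np.arctan2(d[1],d[0])))
s=f(286,270,.030); l=f(286,222,.030); print('sock',s,'line',l, np.linalg.norm(l-s)); d=l-s; print('line ang',np.degrees(np.arctan2(d[1],d[0])))
E
```

```text
[[0.4664 0.1566 0.038 ]
 [0.4954 0.1605 0.038 ]
 [0.5029 0.1149 0.038 ]
 [0.4737 0.1107 0.038 ]] mid [0.48461129 0.13569538 0.038     ]
[[0.4357 0.1805 0.038 ]
 [0.5169 0.1934 0.038 ]
 [0.5336 0.091  0.038 ]
 [0.4521 0.0782 0.038 ]] footmid [0.48456727 0.1357659  0.038     ]
0.029265068006421157 7.695815111044939
0.0822625343065487 8.982567359449213
0.0294981608249731 8.138407365024369
0.08249522433126484 8.898457452227152
0.04622662488694064 -80.67899151950483
0.10371858906821764 -80.75465790531663
0.04644842208545043 -80.97329188757048
0.10359668092652237 -80.88299321158676
sock [0.48346113 0.14185566 0.03      ] line [0.48346415 0.15335189 0.03      ] 0.01149623902964387
line ang 89.98492965976773
```

```bash
python3 - <<'E'
from h import *
r.move_to([0.483,-0.146,0.25],q(0.0))
im,cal=save("w_key","wrist")
np.save("cal_key",cal,allow_pickle=True)
for t in ["key_head","key_tip","holder"]:
    print(t,[(np.round(d["at"],4).tolist(),round(d["score"],2)) for d in models.mark_of(t,"wrist")[:2]])
print(proj(cal,[[0.483,-0.146,0.104]]),T.current_t())
a=cv2.imread("pics/w_key.png")[110:270,185:365]
cv2.imwrite("pics/w_key_z.png",cv2.resize(a,None,fx=3.7,fy=3.7,interpolation=cv2.INTER_CUBIC))
E
```

```text
key_head [([0.4859, -0.1464, 0.0823], 0.78)]
key_tip []
holder [([0.4863, -0.1468, -0.0023], 0.97)]
[[273.53947357 212.10739029]] 5.05
```

View pics/w_key_z.png

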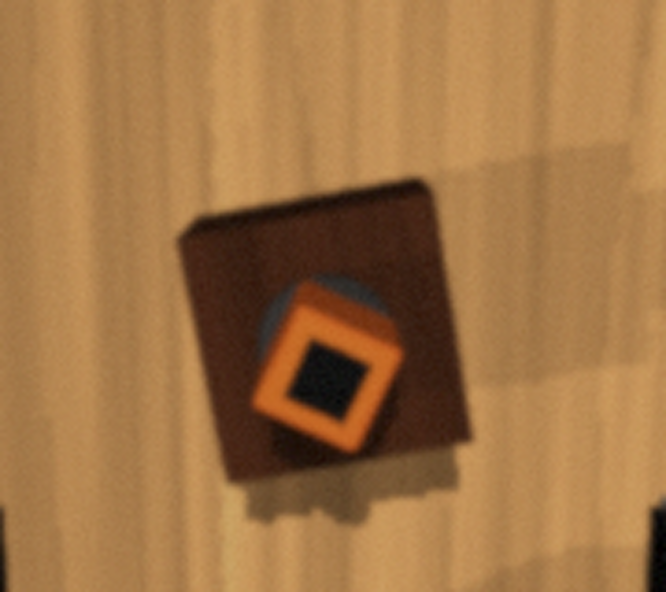

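```bash
python3 - <<'E'
from h import *
cal=np.load("cal_key.npy",allow_pickle=True).item()
f=lambda x,y,z: pix2plane(cal,(x/3.7-.4+185,y/3.7-.4+110),z)
c=[f(*p,0.104) for p in [(303,303),(404,349),(353,454),(252,404)]]
print(np.round(c,4), 'mid',np.mean(c,0))
for a,b in [(0,1),(3,2),(1,2),(0,3)]:
    d=c[b]-c[a]; print(np.hypot(*d[:2]),np.degrees(np.arctan2(d[1],d[0])))
c=[f(*p,0.058) for p in [(188,240),(428,190),(470,440),(232,482)]]
print(np.round(c,4), 'hmid',np.mean(c,0))
E
```

```text
[[ 0.4768 -0.1276  0.104 ]
 [ 0.5008 -0.1386  0.104 ]
 [ 0.4888 -0.1646  0.104 ]
 [ 0.4645 -0.1521  0.104 ]] mid [ 0.48273805 -0.14571337  0.104     ]
0.02636236494114666 -24.72183606597949
0.027312455370647123 -27.1406852828076
0.02858858186071118 -114.71502439190495
0.027451377194755322 -116.64731571882317
[[ 0.4452 -0.1184  0.058 ]
 [ 0.5093 -0.105   0.058 ]
 [ 0.5224 -0.174   0.058 ]
 [ 0.4559 -0.1863  0.058 ]] hmid [ 0.48319534 -0.14591679  0.058     ]
```

```bash
python3 - <<'E'
from h import *
psi=np.radians(64)
gripper_to(0.06,40)
r.move_to([0.483,-0.146,0.16],q(psi))
r.move_l([0.483,-0.146,0.093],vel=0.12,guard=8)
print(T.current_ee_pos())
gripper_to(0.0,40)
print('open',T.current_opening(),T.current_wrist_force())
g=r.move_l([0.483,-0.146,0.185],vel=0.1,guard=25)
print(g,T.current_ee_pos(),T.current_opening(),T.current_wrist_force(),T.current_t())
im,cal=save("lift_side","side"); save("lift_w","wrist")
u=proj(cal,[0.483,-0.146,0.15]);print(u)
x,y=map(int,u); a=im[y-40:y+40,x-50:x+50,::-1]
cv2.imwrite("pics/lift_z.png",cv2.resize(a,None,fx=7,fy=7,interpolation=cv2.INTER_CUBIC))
E
```

```text
[ 0.48357925 -0.14625702  0.09353309]
open 0.027853107684045152 [-1.68227175 -0.25496699  2.37212162]
False [ 0.48247183 -0.14575816  0.18430551] 0.02748391613799391 [ 0.56363687  0.49777504 -1.07315282] 9.1667
[290.29130719 173.74641781]
```

View pics/lift_z.png

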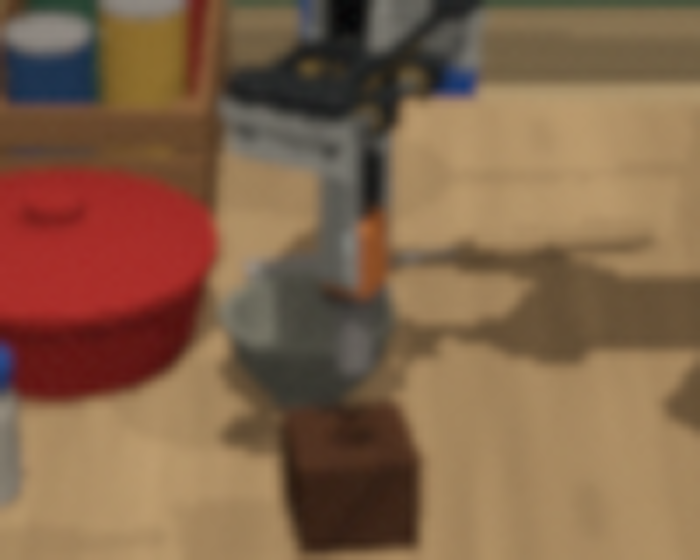

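View pics/lift_w.png

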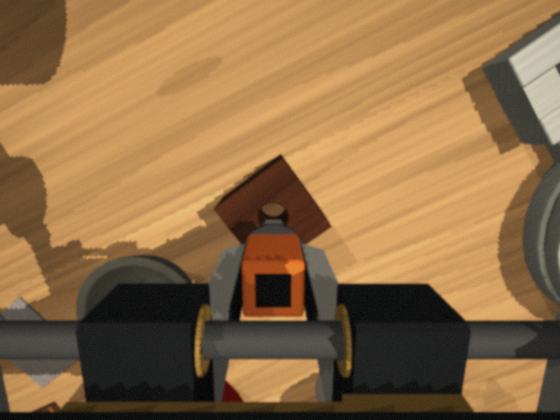

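```bash
cat >> h.py <<'E'
S=np.array([0.4836,0.1419])
def st(): 
    p=T.current_ee_pos(); return np.round(p,4), 'tip',round(p[2]-.0855,4), np.round(T.current_wrist_force(),1), np.round(T.current_torque(),2), round(np.degrees(yaw()),1), round(T.current_t(),2)
def arc(xy,z,psi0,psi1,n=6,vel=None):
    pass
E
python3 - <<'E'
from h import *
psi=np.radians(60)
r.move_to([*S,0.185],q(psi)); print(st())
r.move_l([*S,0.125],vel=0.1); print(st())
g=r.move_l([*S,0.0965],vel=0.02,guard=6); print(g,st(),T.current_opening())
E
```

```text
(array([0.4839, 0.1411, 0.1849]), 'tip', np.float64(0.0994), array([ 0.2, -0.2, -2.1]), array([-0.03, -0.14, -0.02]), np.float64(60.0), 10.38)
(array([0.4842, 0.1416, 0.1254]), 'tip', np.float64(0.0399), array([ 0.9, -0.2, -1.8]), array([ 0.05, -0.13,  0.02]), np.float64(60.0), 11.12)
True (array([0.4836, 0.142 , 0.1107]), 'tip', np.float64(0.0252), array([-0.1,  0.2,  4. ]), array([ 0.09, -0.05,  0.06]), np.float64(60.0), 11.93) 0.027976500469737903
```

```bash
python3 - <<'E'
from h import *
r.move_l([*S,0.1125],vel=0.03)
for d in (90,94,86):
    r.move_l([*S,0.1125],rot=q(np.radians(d)),vel=0.03)
    g=r.move_l([*S,0.0965],vel=0.03,guard=7); print(d,g,st())
    if T.current_ee_pos()[2]<0.107: break
    r.move_l([*S,0.1125],vel=0.03)
E
```

```text
90 False (array([0.4835, 0.1417, 0.0963]), 'tip', np.float64(0.0108), array([-0.1, -0.3, -2.1]), array([-0.13, -0.3 ,  0.01]), np.float64(90.0), 13.54)
```

```bash
python3 - <<'E'
from h import *
r.hold(0.15)
for d in (60,30,0):
    r.move_l([*S,0.0963],rot=q(np.radians(d)),vel=0.03); print(st())
gripper_to(0.06); print(T.current_opening(),st()); r.hold(0.3)
im,cal=save("rel1","wrist")
E
```

```text
(array([0.4839, 0.1415, 0.0966]), 'tip', np.float64(0.0111), array([ 1.1, -2.4,  0.2]), array([-0.64, -0.27, -0.04]), np.float64(60.1), 14.37)
(array([0.484 , 0.1416, 0.0966]), 'tip', np.float64(0.0111), array([ 1.4, -2.8,  0.8]), array([-0.86, -0.31,  0.  ]), np.float64(30.1), 15.04)
(array([0.4841, 0.1417, 0.0966]), 'tip', np.float64(0.0111), array([ 1. , -5.5,  2.7]), array([-1.01, -0.34,  0.03]), np.float64(0.1), 15.72)
0.05986831389872945 (array([0.4836, 0.142 , 0.0963]), 'tip', np.float64(0.0108), array([-0.7, -1. ,  0.1]), array([ 0.  , -0.01,  0.01]), np.float64(0.0), 16.4)
```

View pics/rel1.png

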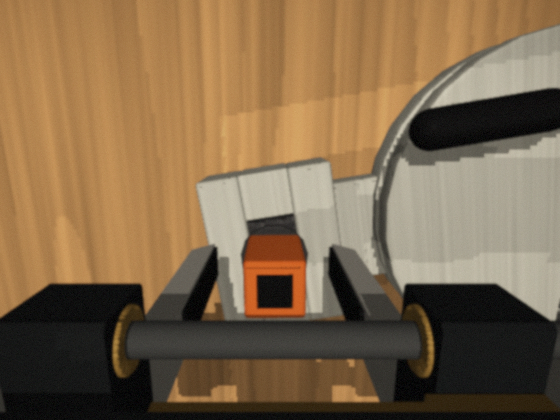

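```bash
python3 - <<'E'
from h import *
r.move_l([*S,0.0963],rot=q(np.radians(90)),vel=0.05); print(st())
gripper_to(0.0,40); print(T.current_opening(),st())
for d in (60,30,0):
    r.move_l([*S,0.0963],rot=q(np.radians(d)),vel=0.03); print(st())
gripper_to(0.06); print(T.current_opening(),st()); r.hold(0.3)
im,cal=save("rel2","wrist")
save("rel2s","side")
for c in("wrist","side"):
  for t in ["key_head","key_tip"]: print(c,t,[(np.round(d["at"],4).tolist(),round(d["score"],2)) for d in models.mark_of(t,c)[:1]])
E
```

```text
(array([0.4836, 0.1419, 0.0963]), 'tip', np.float64(0.0108), array([-0.5,  0.2, -0.7]), array([ 0.1 , -0.17, -0.03]), np.float64(90.0), 18.47)
0.02773801022114098 (array([0.4836, 0.1416, 0.0963]), 'tip', np.float64(0.0108), array([ 0.9, -1.6,  0.7]), array([-0.23, -0.16,  0.1 ]), np.float64(90.0), 19.07)
(array([0.4838, 0.1418, 0.0963]), 'tip', np.float64(0.0108), array([ 1.1, -0.6, -0.8]), array([-0.23, -0.28,  0.04]), np.float64(60.1), 19.74)
(array([0.484 , 0.1419, 0.0963]), 'tip', np.float64(0.0108), array([ 2.5, -0.9, -2.1]), array([-0.23, -0.53,  0.04]), np.float64(30.1), 20.42)
(array([0.4843, 0.1419, 0.0963]), 'tip', np.float64(0.0108), array([ 2.1, -2. , -4. ]), array([-0.29, -0.85,  0.03]), np.float64(0.1), 21.09)
0.059805851491796264 (array([0.4835, 0.1419, 0.0963]), 'tip', np.float64(0.0108), array([-1.2,  0.4, -0.4]), array([-0.04, -0.07,  0.  ]), np.float64(0.0), 21.77)
wrist key_head [([0.4837, 0.1409, 0.0835], 0.64)]
wrist key_tip []
side key_head [([0.4845, 0.1418, 0.086], 0.51)]
side key_tip [([0.4858, 0.1416, 0.0111], 0.74)]
```

View pics/rel2.png

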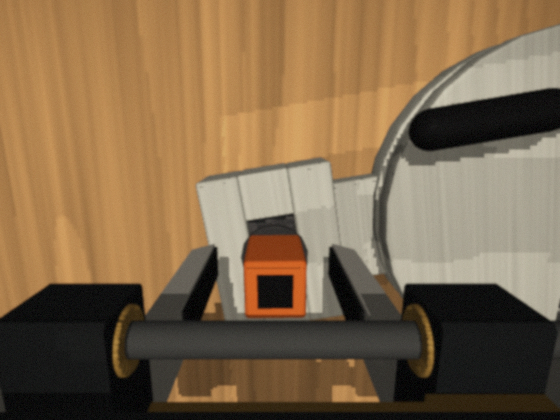

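```bash
python3 - <<'E'
from h import *
r.move_l([*S,0.0963],rot=q(np.radians(90)),vel=0.05)
gripper_to(0.0,40); print(T.current_opening(),st())
t0=T.current_torque()[2]
r.move_l([*S,0.0963],rot=q(np.radians(40)),vel=0.03); print(st())
for d in range(36,-4,-4):
    r.move_l([*S,0.0963],rot=q(np.radians(d)),vel=0.03); tz=T.current_torque()[2]; print(d,st())
    if abs(tz)>0.6: break
E
```

```text
0.028072867623643423 (array([0.4836, 0.1416, 0.0963]), 'tip', np.float64(0.0108), array([-0.3, -0.6,  0.8]), array([-0.24, -0.24,  0.1 ]), np.float64(90.0), 24.69)
(array([0.484 , 0.1419, 0.0963]), 'tip', np.float64(0.0108), array([ 0.4, -0.8, -1.4]), array([-0.17, -0.39,  0.05]), np.float64(40.0), 25.72)
36 (array([0.484 , 0.1419, 0.0963]), 'tip', np.float64(0.0108), array([ 1.7, -0.7, -2.6]), array([-0.2 , -0.49, -0.01]), np.float64(36.1), 25.97)
32 (array([0.484 , 0.1419, 0.0963]), 'tip', np.float64(0.0108), array([ 2. , -1.3, -2.5]), array([-0.17, -0.65, -0.03]), np.float64(32.1), 26.22)
28 (array([0.484 , 0.1419, 0.0963]), 'tip', np.float64(0.0108), array([ 3.2, -0.1, -2.8]), array([-0.16, -0.77, -0.05]), np.float64(28.2), 26.47)
24 (array([0.4841, 0.1419, 0.0964]), 'tip', np.float64(0.0109), array([ 3. , -0. , -3.6]), array([-0.2 , -0.9 ,  0.01]), np.float64(24.2), 26.72)
20 (array([0.4841, 0.1419, 0.0963]), 'tip', np.float64(0.0108), array([ 3.9, -0.1, -3.9]), array([-0.19, -1.04, -0.02]), np.float64(20.2), 26.97)
16 (array([0.4841, 0.1419, 0.0964]), 'tip', np.float64(0.0109), array([ 5.1, -0.2, -4.3]), array([-0.24, -1.18,  0.07]), np.float64(16.2), 27.22)
12 (array([0.4842, 0.1419, 0.0964]), 'tip', np.float64(0.0109), array([ 5. , -1.5, -4.7]), array([-0.3 , -1.25,  0.32]), np.float64(12.2), 27.47)
8 (array([0.4842, 0.1418, 0.0964]), 'tip', np.float64(0.0109), array([ 5.3, -1.5, -5.2]), array([-0.31, -1.35,  0.45]), np.float64(8.2), 27.72)
4 (array([0.4842, 0.1419, 0.0965]), 'tip', np.float64(0.011), array([ 4.3, -1.5, -5. ]), array([-0.27, -1.35,  0.26]), np.float64(4.2), 27.97)
0 (array([0.4842, 0.1419, 0.0965]), 'tip', np.float64(0.011), array([ 5.4, -0.5, -4.4]), array([-0.21, -1.37,  0.49]), np.float64(0.2), 28.22)
```

```bash
python3 - <<'E'
from h import *
gripper_to(0.06); r.hold(0.3); print(st())
save("rel3","wrist")
r.move_l([*S,0.20],vel=0.12)
im,cal=save("fin_w","wrist")
for t in ["key_head","key_tip"]: print(t,[(np.round(d["at"],4).tolist(),round(d["score"],2)) for d in models.mark_of(t,"wrist")[:1]])
a=im[110:290,190:390,::-1]
cv2.imwrite("pics/fin_wz.png",cv2.resize(a,None,fx=3.3,fy=3.3,interpolation=cv2.INTER_CUBIC))
print(st())
E
```

```text
(array([0.4836, 0.1419, 0.0963]), 'tip', np.float64(0.0108), array([-0.1,  0.4, -0.3]), array([-0.04, -0.15, -0.01]), np.float64(-0.0), 29.2)
key_head [([0.4827, 0.1404, 0.087], 0.84)]
key_tip []
(array([0.4831, 0.1418, 0.1991]), 'tip', np.float64(0.1136), array([-0.3,  0.5, -0.2]), array([-0.04, -0.05, -0.01]), np.float64(0.0), 30.42)
```

View pics/rel3.png

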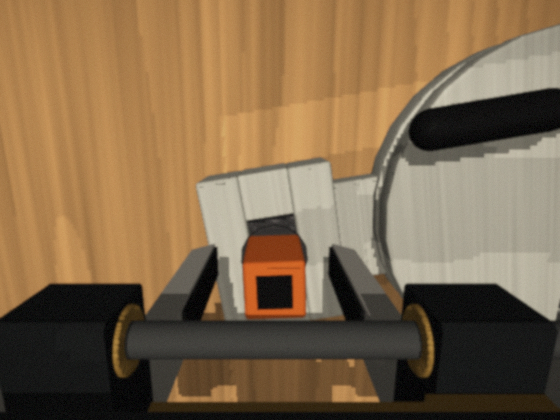

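View pics/fin_wz.png

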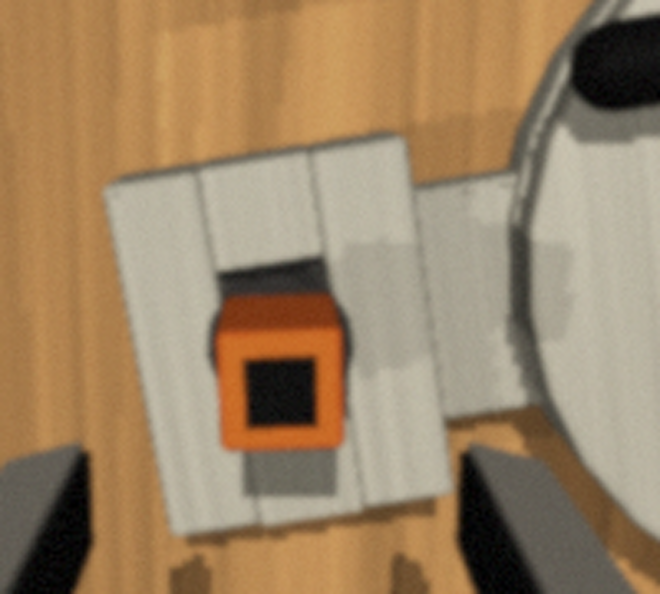

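```bash
python3 - <<'E'
from h import *
cal=vision.get_calibration("wrist"); Rt=rot(T.current_tool_rot())
cpos=Rt.inv().apply(cal['position']-T.current_ee_pos()); Rc=Rt.inv()*rot(cal['orientation'])
F=np.array([*S,0.030]); best=None
for az in (200,215,230,245,260):
  for el in (65,60):
    d=np.array([np.cos(np.radians(az))*np.cos(np.radians(el)),np.sin(np.radians(az))*np.cos(np.radians(el)),np.sin(np.radians(el))])
    zc=-d; xc=np.cross(zc,[0,0,1]);xc/=np.linalg.norm(xc); yc=np.cross(zc,xc)   # y down
    Rw=R.from_matrix(np.array([xc,yc,zc]).T)
    for off in (0,):
      for D in (0.34,0.38):
        tool=Rw*Rc.inv(); p=F+d*D-tool.apply(cpos); x=tool.as_quat()
        a=inverse_kinematics(p,[x[3],x[0],x[1],x[2]])
        tip=p+tool.apply([0,0,.025])
        print(az,el,D,np.round(p,3),np.round(tip,3),None if a is None else np.round(a,2))
E
```

```text
200 65 0.34 [0.39  0.107 0.173] [0.404 0.112 0.154] [-0.24 -0.24  2.42  0.8   0.51  0.36]
200 65 0.38 [0.374 0.101 0.209] [0.389 0.107 0.19 ] [-0.3  -0.34  2.36  0.66  0.67  0.48]
200 60 0.34 [0.378 0.103 0.164] [0.395 0.109 0.146] [-0.39 -0.25  2.53  1.13  0.54 -0.08]
200 60 0.38 [0.36  0.096 0.199] [0.376 0.102 0.181] [-0.52 -0.39  2.47  0.91  0.74  0.1 ]
215 65 0.34 [0.402 0.084 0.173] [0.415 0.093 0.154] [-0.54 -0.15  2.36  0.88  0.83 -0.17]
215 65 0.38 [0.388 0.074 0.209] [0.401 0.083 0.19 ] [-0.62 -0.23  2.3   0.79  0.98 -0.09]
215 60 0.34 [0.392 0.077 0.164] [0.406 0.087 0.146] [-0.71 -0.13  2.46  1.03  0.9  -0.46]
215 60 0.38 [0.376 0.066 0.199] [0.39  0.075 0.181] [-0.82 -0.22  2.4   0.9   1.06 -0.36]
230 65 0.34 [0.42  0.065 0.173] [0.43  0.077 0.154] [-0.62 -0.01  2.25  0.82  1.02 -0.41]
230 65 0.38 [0.409 0.052 0.209] [0.419 0.064 0.19 ] [-0.68 -0.08  2.19  0.76  1.14 -0.35]
230 60 0.34 [0.412 0.056 0.164] [0.423 0.069 0.146] [-0.75  0.03  2.32  0.91  1.07 -0.62]
230 60 0.38 [0.399 0.04  0.199] [0.41  0.053 0.181] [-0.82 -0.04  2.26  0.83  1.19 -0.56]
245 65 0.34 [0.442 0.051 0.173] [0.449 0.065 0.154] [-0.61  0.12  2.11  0.73  1.17 -0.56]
245 65 0.38 [0.435 0.036 0.209] [0.441 0.05  0.19 ] [-0.65  0.07  2.05  0.69  1.28 -0.51]
245 60 0.34 [0.437 0.04  0.164] [0.444 0.056 0.146] [-0.7   0.17  2.15  0.79  1.21 -0.71]
245 60 0.38 [0.428 0.022 0.199] [0.436 0.038 0.181] [-0.76  0.12  2.09  0.75  1.31 -0.66]
260 65 0.34 [0.467 0.043 0.173] [0.47  0.059 0.154] [-0.55  0.24  1.94  0.65  1.31 -0.66]
260 65 0.38 [0.464 0.027 0.209] [0.467 0.042 0.19 ] [-0.59  0.2   1.88  0.62  1.41 -0.63]
260 60 0.34 [0.465 0.031 0.164] [0.468 0.048 0.146] [-0.62  0.29  1.96  0.69  1.35 -0.77]
260 60 0.38 [0.461 0.012 0.199] [0.464 0.029 0.181] [-0.66  0.25  1.9   0.66  1.44 -0.73]
```

```bash
cat >> h.py <<'E'
def look(az,el,D,F=None):
    cal=vision.get_calibration("wrist"); Rt=rot(T.current_tool_rot())
    cpos=Rt.inv().apply(cal['position']-T.current_ee_pos()); Rc=Rt.inv()*rot(cal['orientation'])
    F=np.array([*S,0.030]) if F is None else F
    a,e=np.radians([az,el]); d=np.array([np.cos(a)*np.cos(e),np.sin(a)*np.cos(e),np.sin(e)])
    zc=-d; xc=np.cross(zc,[0,0,1]);xc/=np.linalg.norm(xc); yc=np.cross(zc,xc)
    tool=R.from_matrix(np.array([xc,yc,zc]).T)*Rc.inv(); p=F+d*D-tool.apply(cpos); x=tool.as_quat()
    return p,[x[3],x[0],x[1],x[2]]
E
python3 - <<'E'
from h import *
p,o=look(240,60,0.34); r.move_to(p,o); im,cal=save("tilt1","wrist"); np.save("cal_t1",cal,allow_pickle=True)
for t in ["key_head","key_tip"]: print(t,[(np.round(d["at"],4).tolist(),round(d["score"],2)) for d in models.mark_of(t,"wrist")[:1]])
u=proj(cal,[*S,.03]); print(u,T.current_t()); x,y=map(int,u)
a=im[y-80:y+60,x-80:x+80,::-1]
cv2.imwrite("pics/tilt1z.png",cv2.resize(a,None,fx=4.2,fy=4.2,interpolation=cv2.INTER_CUBIC))
E
```

```text
key_head [([0.4844, 0.141, 0.085], 0.94)]
key_tip [([0.4827, 0.1407, 0.0112], 0.6)]
[272.90004419 216.89793999] 31.5667
```

View pics/tilt1z.png

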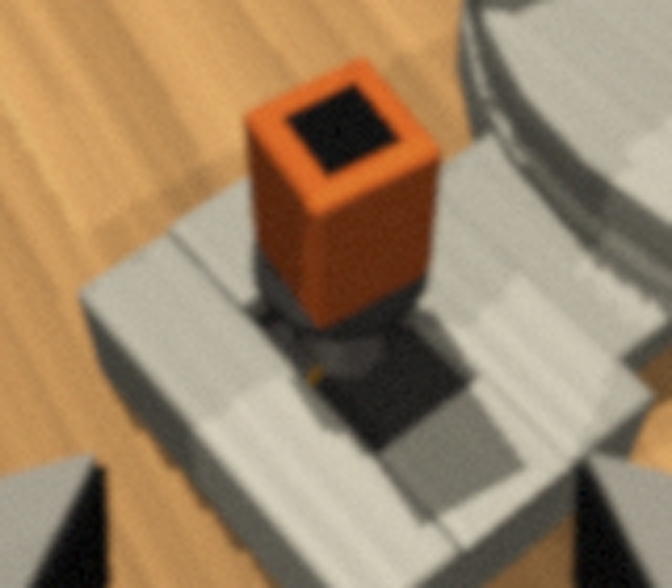

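Tilted view: the key stands upright and low; a yellow speck shows at crop (315,375). Computing its angle, and the head's.

```bash
python3 - <<'E'
from h import *
cal=np.load("cal_t1.npy",allow_pickle=True).item()
im=cv2.imread("pics/tilt1.png").astype(int)[216-80:216+60,272-80:272+80]
f=lambda x,y,z: pix2plane(cal,(x/4.2-.4+192,y/4.2-.4+136),z)
y,x=np.nonzero((im[...,2]-im[...,0]>35)); k=(y>82)&(y<96)&(x>66)&(x<84)
print(list(zip(x[k],y[k])))
for u,v in zip(x[k],y[k]):
    p=pix2plane(cal,(u+192,v+136),.03); d=p[:2]-S; print(np.round(d*1000,1),np.degrees(np.arctan2(d[1],d[0])))
z=0.106
c=[f(*p,z) for p in [(247,120),(365,60),(440,155),(317,213)]]; print('head mid',np.mean(c,0))
for a,b in [(0,1),(3,2),(1,2),(0,3)]:
    d=c[b]-c[a]; print(np.hypot(*d[:2]),np.degrees(np.arctan2(d[1],d[0])))
# tilt1 expected line dirs
for qq in (4.0,4.4,3.3,4.6):
    an=np.radians(98.9)-qq; P=np.array([[S[0]+rr*np.cos(an),S[1]+rr*np.sin(an),.03] for rr in (10,12,14)] ) if 0 else np.array([[S[0]+rr*np.cos(an),S[1]+rr*np.sin(an),.03] for rr in (.010,.012,.014)])
    print(qq,np.round((proj(cal,P)-[192,136]+.4)*4.2))
E
```

```text
[(np.int64(75), np.int64(87)), (np.int64(74), np.int64(88)), (np.int64(75), np.int64(88)), (np.int64(76), np.int64(88)), (np.int64(73), np.int64(89)), (np.int64(74), np.int64(89)), (np.int64(75), np.int64(89)), (np.int64(76), np.int64(89)), (np.int64(73), np.int64(90)), (np.int64(74), np.int64(90)), (np.int64(75), np.int64(90)), (np.int64(74), np.int64(91))]
[-8.3 -3. ] -159.93166071387404
[-9.6 -3.5] -160.06735101890573
[-8.8 -4. ] -155.72328147135394
[-8.  -4.4] -150.84740310731337
[-11.  -4.] -160.16918972760644
[-10.2  -4.4] -156.40055578019846
[-9.3 -4.9] -152.2268488663654
[-8.5 -5.4] -147.6308520029713
[-11.5  -4.9] -156.92092996343456
[-10.7  -5.4] -153.27488560364586
[-9.9 -5.9] -149.29624608278743
[-11.2  -6.3] -150.59383211727476
head mid [0.48395217 0.14228622 0.106     ]
0.026561583776918203 3.2986597983315895
0.026058361388754836 -0.03403266584377392
0.026493501919616788 -88.92862472903072
0.024963279053781186 -87.80848244113935
4.0 [[334. 379.]
 [332. 387.]
 [330. 394.]]
4.4 [[317. 373.]
 [312. 380.]
 [308. 386.]]
3.3 [[363. 375.]
 [368. 381.]
 [372. 388.]]
4.6 [[311. 368.]
 [304. 374.]
 [298. 379.]]
```

```bash
python3 - <<'E'
from h import *
save("end_top","top"); print(T.current_wrist_force(),T.current_t()); r.sign_off()
E
```

```text
[ 0.52508002 -0.11126792 -0.03683044] 31.6167
the job is handed in; nothing more can be done
```

View pics/end_top.png

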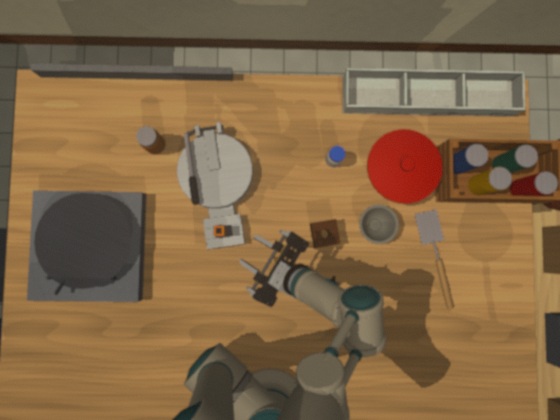

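I drew the key out of its holder, felt it into the screw's socket, and turned the screw clockwise in three grips until it came up tight. After each grip I let go of the key. I handed the job in at about 31.6 s, and no verdict was reported.

**Inserting the key:** At the first yaw the cone entered but the hex did not. I turned the key 30° and it dropped to about 11 mm above the work surface.

**Last checks:**
- **Screw:** the yellow line reads about 4.42 rad, good to roughly ±0.05–0.1, against the stop at 4.4. In the last turn the torque rose from near zero to 0.3–0.5 N m over the final 12–16°, which is consistent with the stop.
- **Key:** it stands upright with its tip about 11 mm up, less than 10 mm from the slot's middle by my estimate, and the gripper is clear of everything.
- **Other things:** in the final top picture (taken before handing in) the key's head is at about (219,231), the holder is empty, and the bystanders sit where they started.

**One disagreement:** the key's head ended about 13° further clockwise than I expected from where the torque rose. My best guess is that it twisted in the jaws or in the socket's play while I pressed against the stop. The yellow line still puts the screw at its stop.

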